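Feel for the hidden reset pin of a shutter unit

TASK

Take the blue-handled probe from the rack and slide its tip along the slot in the shutter unit's sloping panel until it drops into the hidden hole, then push the reset pin at the bottom of that hole fully home. Put the probe back standing in its hole in the rack and leave everything else as it was.

Things in the scene. Friction and masses are not known exactly. Their poses are not given: they have to be found in the camera images.
- probe: The tool to use: round-ended steel shaft, 5 mm thick, 60 mm long, under a square blue handle 24 x 24 mm, 55 mm long. Origin at the shaft's tip, z along it to the handle (handle at z = 60 to 115 mm), x and y square to the handle's sides. About 60 g. Stands in any one of the rack's three holes, handle resting on the rack's top, tip 10 mm above the table.
- rack: Black tool rack fixed to the table, a block 180 mm long (its x) by 60 mm (its y) by 70 mm high, origin at the centre of its underside, z up. Three square through holes of 14 mm in its top, on its long centre line at x = -55, 0 and +55 mm. Each holds one tool; the hole of the probe is the one it is taken from.
- face: Cream panel, 120 mm (x) by 210 mm (y), on the front of the shutter unit, a fixed teal box 240 mm wide, 156 mm deep, 124 mm high. It slopes 40 degrees to the table. Origin on its surface at the centre of its slot, 85 mm above the table; z points out square to the panel (40 degrees from vertical, towards the robot), y level along the slot, x up the slope.
- slot (a point): Centre of the slot's floor, 3 mm below the panel's origin. The slot, between two blue lines, is 60 mm long (panel y) and 10 mm wide (panel x). Its flat floor is a black slide with one hole, 9 mm (y) by 10 mm (x, full slot width), centred anywhere up to 20 mm either side of the slot's centre, a new place each time: black in black, to be found by feel.
- pin (a joint): Reset pin, its flat top filling the hole 8 mm below the slot's floor. It slides along the panel's -z: 0 to 0.001 m at the start, 0.008 when home on its stop (probe tip then 19 mm below the panel's surface). About 5 N of friction, no spring: it stays where pushed. The hole is straight, square to the panel, 10 mm long; a probe over about 15 degrees off its line jams.
- driver_red: Bystander in the rack: a screwdriver of the same build as the probe but with a red handle and an 11 mm shaft, too thick for the hole. Origin at its tip. To be left standing in the rack.
- driver_yellow: Bystander in the rack: as driver_red, with a yellow handle.
- lens_jar: Bystander: small grey jar with a black cap, 48 mm in diameter, 45 mm high, origin at the centre of its underside.
- sensor_head: Bystander: flat black sensor block 50 x 50 x 22 mm with a copper disc on top, origin at the centre of its underside.
- screw_tray: Bystander: open green tray 70 x 100 x 28 mm, origin at the centre of its underside.
- mirror_mount: Bystander: square black mirror holder on a post with a 50 x 60 mm foot, 138 mm high, origin at the centre of its underside.
- iris_mount: Bystander: round black iris on a post with a 50 x 60 mm foot, 139 mm high, origin at the centre of its underside.
- cleaner: Bystander: white bottle with a blue cap, 56 mm in diameter, 140 mm high, origin at the centre of its underside.
Mind the look-alikes: they are no part of the job. There is more than one size of the probe; the one meant has the size given above.

How it is judged:
By the outcome, as a careful person would: the job done as asked, in the order asked, and still so for the second after the job is handed in, with the robot touching nothing.
It also fails if it takes over 67 s, if anything falls off the work surface, if the arm or the gripper's body presses on something with over 40 N, if the wrist force passes 120 N, or if a joint passes its speed limit or range.

ROBOT

A 6-joint arm with a two-finger parallel gripper is mounted at the origin on the work surface. World frame = base frame: x ahead of the robot, y to its left, z up, the work surface at z = 0. Lengths are in m, angles in rad, forces in N, time in s.
With the tool pointing down it reaches from about 0.35 to 0.95 m from the base axis. Payload 17.4 kg.
Tool frame: the origin (TCP) lies between the finger pads; the fingertips stand bot.nose_length ahead of it and the grasp point (between the pads) lies 11 mm behind it (bot.nose_length is the distance from the TCP to the fingertips, in m); z points along the fingers, y is the line along which they close (so a half turn about z gives the same grasp; the last joint's range is limited). The gripper opens to 93 mm and grips with 3 to 60 N. Pads are 15 mm wide; open, the fingers measure 128 mm over their backs; the gripper's body (75 mm by 188 mm) begins 65 mm behind the grasp point.
Start: joints at [1.193, 0.116, 1.442, -0, 1.584, -0.038], TCP at [0.225, 0.636, 0.227] pointing down, gripper open.
Joint ranges: [-2.83, 2.83], [-0.83, 2.19], [0.07, 2.5], [-1.14, 4.28], [0.01, 3], [-2.97, 2.97]. Speed limits (rad/s): [1.89, 1.89, 2.22, 3.14, 3.14, 3.14].

INTERFACE

Orientations are given as a unit quaternion [w, x, y, z].
In Python, from plant import bot gives the robot as it stands. Calls block until the motion is done:
- bot.move_to(position, orientation): joint-space move of the TCP to a pose.
- bot.move_straight(position, rot=None, velocity=0.15, f_stop=None): straight line of the TCP; rot=None keeps the orientation; velocity is the mean speed in m/s. With f_stop (N) it stops when the force on the tool has changed by that much, and returns True; else False.
- bot.goto_joints(angles): joint-space move.
- bot.open() and bot.gripper_close(strength=None): open the fingers fully, or close them until they stop; strength is the grip in N (None keeps the last).
- bot.hold(seconds).
- bot.ik(position, orientation): joint angles nearest the present ones, or None.
- bot.camera(name): name is "scene" or "top" or "wrist"; returns the picture (480x640x3 uint8, red, green, blue); there is no depth.
- bot.get_calibration(name): a dict with "fx", "fy", "cx", "cy" (pixels), "pose" (4x4, takes a point from camera to world coordinates). Camera axes: x right, y down, z forward; pixel columns grow to the right and rows downward; lengths in m; the calibration is good to about 2 mm. A picture is of the moment at which its call begins: read the wrist's pose just before it. get_calibration takes no time and is no camera call; for the wrist camera it gives the pose at the moment of the call.
A pose or a line that the arm cannot do raises bot.PlanningError and nothing moves.
- bot.hand_in(): hands the job in; it is judged then, once.
Readings, each from a call of its own:
- bot.current_clock(): time.
- bot.current_joint_pos(): joint angles.
- bot.current_qvel(): joint speeds.
- bot.current_joint_torque(): joint torques, N m.
- bot.current_eef_pos(): TCP position.
- bot.current_ee_rot(): TCP orientation.
- bot.current_force(): force on the tool from outside, world axes, zero at the start.
- bot.current_wrist_torque(): the same for the moment, N m.
- bot.current_finger_gap(): finger opening in m.
- bot.current_grasp_force(): force on a finger pad.
Only numpy, scipy, OpenCV 4.12 (cv2) and the standard library are available. Lean on these libraries where they do the work, as an engineer would, in place of code of your own. Each camera call takes 0.05 s, during which the arm holds its last target. There are 200 camera calls.

## Working session

There is one attempt and no reset: what is moved stays moved. The work goes in short steps, each a Python script; the robot and the scene stay as the last script left them, time stands still between calls to the robot, and variables do not carry over. Pictures are saved under pics/ and viewed, at most 10 in all, crops included, and the job is handed in when it is done.

```bash
mkdir -p pics; ls; python3 - <<'E'
from plant import bot
import cv2,numpy as np
np.set_printoptions(precision=4,suppress=True)
for n in ("scene","top"):
    cv2.imwrite(f"pics/{n}0.png",bot.camera(n)[:,:,::-1]); c=bot.get_calibration(n); print(n,c["fx"],c["fy"],c["cx"],c["cy"]);print(c["pose"])
print(bot.nose_length,bot.current_clock(),bot.current_ee_rot(),bot.current_finger_gap())
E
```

```text
pics
scene 496.9727450742451 496.9727450742451 311.9861312100328 232.7431986018254
[[-0.7087  0.5073 -0.4903  1.0941]
 [ 0.7053  0.4942 -0.5082  0.5815]
 [-0.0155 -0.706  -0.7081  0.8119]
 [ 0.      0.      0.      1.    ]]
top 588.7206423658569 588.7206423658569 321.8015304278864 241.31462508149212
[[ 0.0357 -0.9757  0.2161  0.288 ]
 [-0.9994 -0.0347  0.0082  0.0547]
 [-0.0005 -0.2162 -0.9763  1.3461]
 [ 0.      0.      0.      1.    ]]
0.008 0.1 [-0.0001  0.1691  0.9856 -0.0005] 0.09302007246606903
```

View pics/top0.png

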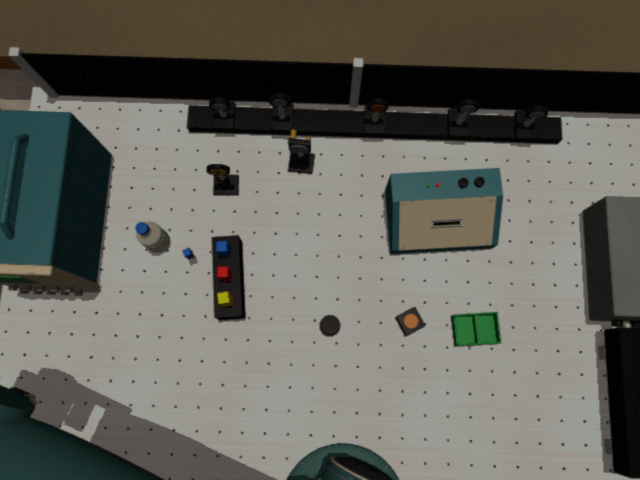

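View pics/scene0.png

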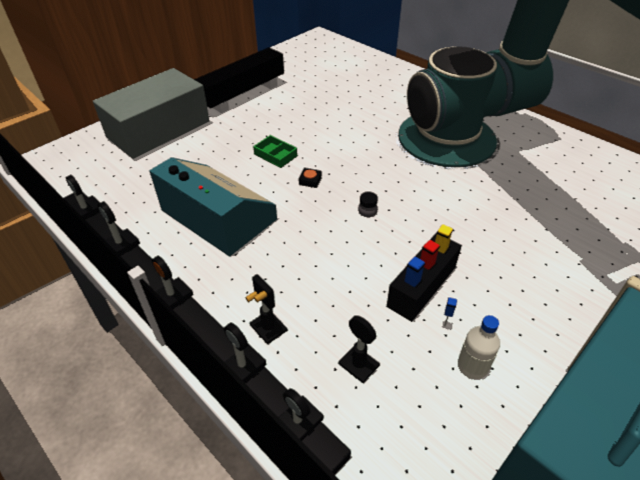

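The top view shows the rack's blue handle at (222,247), red at (223,272) and yellow at (223,298). There is also a small blue object on the table at (188,253), and the panel's slot is near (446,223). The probe candidates are the rack one at (222,247) and the small one at (188,253). The rack one fits, with a 24 mm handle and standing in the rack. The other is a miniature. I'll confirm this in a crop.

```bash
python3 - <<'E'
import cv2,numpy as np
t=cv2.imread("pics/top0.png")
a=cv2.resize(t[228:328,175:255],None,fx=5,fy=5,interpolation=cv2.INTER_CUBIC) #400x500
b=cv2.resize(t[160:260,380:510],None,fx=3,fy=3,interpolation=cv2.INTER_CUBIC) #390x300
c=cv2.resize(t[212:234,424:470],None,fx=8,fy=8,interpolation=cv2.INTER_CUBIC)
o=np.zeros((500,800,3),np.uint8);o[:500,:400]=a;o[:300,405:795]=b;o[310:310+c.shape[0],405:405+c.shape[1]]=c
cv2.imwrite("pics/crop1.png",o)
E
```

```text
(no output)
```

View pics/crop1.png

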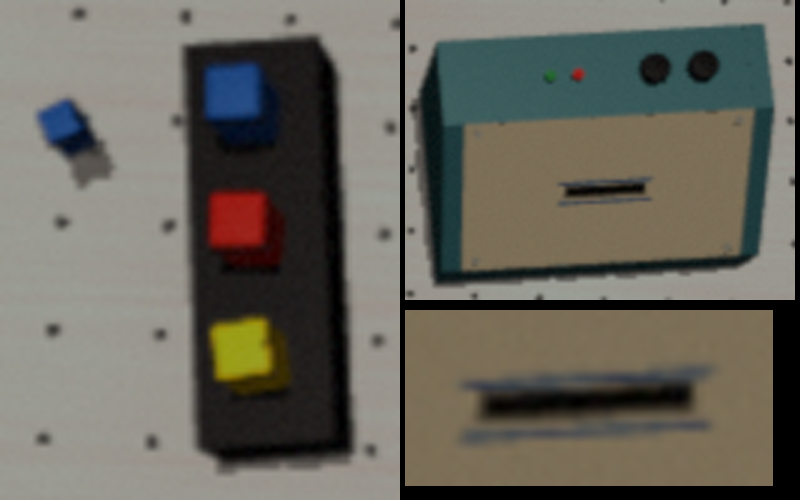

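```bash
cat >h.py <<'E'
import numpy as np,cv2
from plant import bot
from scipy.spatial.transform import Rotation as R
np.set_printoptions(precision=4,suppress=True)
def K(c): return np.array([[c["fx"],0,c["cx"]],[0,c["fy"],c["cy"]],[0,0,1.]])
def ray(c,uv,z):
    P=c["pose"]; d=P[:3,:3]@np.linalg.solve(K(c),[*uv,1.]); o=P[:3,3]; return o+d*(z-o[2])/d[2]
def proj(c,p):
    q=np.linalg.inv(c["pose"])@np.append(p,1); return (K(c)@q[:3]/q[2])[:2]
def q(Rm): return R.from_matrix(Rm).as_quat()[[3,0,1,2]]
def Rq(w): return R.from_quat(np.asarray(w)[[1,2,3,0]]).as_matrix()
E
python3 - <<'E'
from h import *
c=bot.get_calibration("top")
f=lambda d,s,o,b=(0,0):[(d[0]-b[0]+.5)/s-.5+o[0],(d[1]-b[1]+.5)/s-.5+o[1]]
for n,p in dict(blue=(235.5,91),red=(239,220),yel=(241,348),mini=(61,121)).items():
    print(n,ray(c,f(p,5,(175,228)),.06 if n=="mini" else .125))
# handle edge sizes
A=[ray(c,f(p,5,(175,228)),.125) for p in ((205,66),(260,63),(266,116),(211,120))]; print("edges",[np.linalg.norm(A[i]-A[i-1]) for i in range(4)])
print("slot",ray(c,f((587.5,404.5),8,(424,212),(405,310)),.085))
L=[ray(c,f(p,8,(424,212),(405,310)),.085) for p in ((463,412),(711,397))];d=L[0]-L[1];print("slot dir yaw",np.arctan2(-d[0],d[1]))
img=[f(p,3,(380,160),(405,0)) for p in ((463,126),(755,108),(461,270),(743,249))]
for p,h,n in zip(img,(.1236,.1236,.0464,.0464),("TL","TR","BL","BR")): print(n,ray(c,p,h))
w=bot.get_calibration("wrist");T=np.eye(4);T[:3,:3]=Rq(bot.current_ee_rot());T[:3,3]=bot.current_eef_pos()
print("wrist in tcp",w["fx"],w["cx"],w["cy"]);print(np.linalg.inv(T)@w["pose"]); print(T)
E
```

```text
blue [0.5409 0.2768 0.125 ]
red [0.4857 0.2713 0.125 ]
yel [0.4318 0.2666 0.125 ]
mini [0.538  0.3654 0.06  ]
edges [np.float64(0.023669048135189916), np.float64(0.023367770633081115), np.float64(0.023235975614590967), np.float64(0.023286740011511153)]
slot [ 0.6174 -0.2082  0.085 ]
slot dir yaw 0.09766575563966894
TL [ 0.652  -0.0984  0.1236]
TR [ 0.673  -0.3088  0.1236]
BL [ 0.5625 -0.1074  0.0464]
BR [ 0.5862 -0.3196  0.0464]
wrist in tcp 356.1387376222168 315.7650497638156 236.77429223190913
[[-0.0001 -0.9663 -0.2575  0.0698]
 [ 1.     -0.0003  0.0004 -0.0012]
 [-0.0005 -0.2575  0.9663 -0.1581]
 [ 0.      0.      0.      1.    ]]
[[-0.9428  0.3333 -0.0003  0.2249]
 [ 0.3333  0.9428 -0.0009  0.6362]
 [ 0.     -0.001  -1.      0.226 ]
 [ 0.      0.      0.      1.    ]]
```

```bash
cat >>h.py <<'E'
def Rdown(yaw): 
    c,s=np.cos(yaw),np.sin(yaw); return np.array([[-c,-s,0],[-s,c,0],[0,0,-1.]]).T
def Rface(yaw,t=np.radians(40)):
    u=np.array([np.cos(yaw),np.sin(yaw),0]); y=np.array([-np.sin(yaw),np.cos(yaw),0]); k=np.array([0,0,1.])
    x=np.cos(t)*u+np.sin(t)*k; z=-np.sin(t)*u+np.cos(t)*k
    return np.array([x,y,z]).T      # face axes as columns
FLIP=np.diag([-1.,1,-1])            # tool = face*FLIP
E
python3 - <<'E'
from h import *
F=Rface(.1); o=np.array([.6179,-.2083,.085])
print("ik face",bot.ik(o+F[:,2]*.09,q(F@FLIP)),bot.ik(o+F[:,2]*.15,q(F@FLIP)))
bot.move_to([.5409,.2768,.2],q(Rdown(.1)))
print(bot.current_clock(),bot.current_eef_pos(),bot.current_joint_pos())
c=bot.get_calibration("wrist");im=bot.camera("wrist");cv2.imwrite("pics/w1.png",im[:,:,::-1]);np.save("w1.npy",c["pose"])
for p in ((.5409,.2768,.125),(.4857,.2713,.125),(.4318,.2666,.125)): print(proj(c,p))
print(bot.current_force())
E
```

```text
ik face [-0.6175 -0.3505  2.0992  0.564   0.9119 -2.5296] [-0.6795 -0.4619  2.1013  0.5525  1.0372 -2.5227]
1.85 [0.5407 0.2775 0.2   ] [ 0.4321 -0.0217  1.627   0.0002  1.5362 -1.2392]
[316.9646 248.6322]
[317.1237 166.1003]
[318.4029  75.0556]
[-0.9929 -0.3418  0.8059]
```

View pics/w1.png

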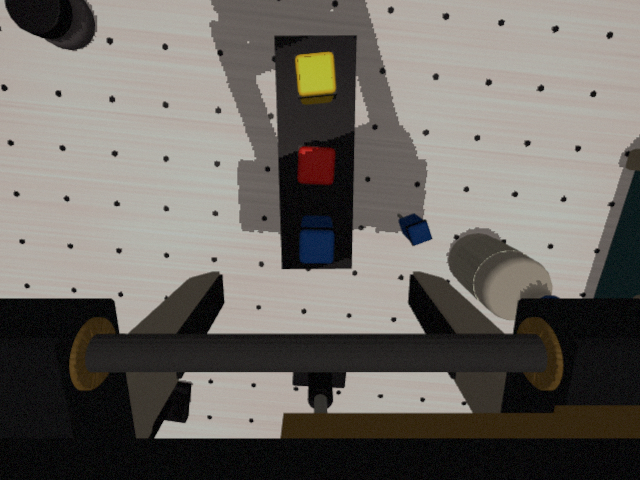

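The wrist view shows the blue handle's top centred at (317,247), predicted (317,249), with the fingers aligned. Red is at (317,165), and the bottle at (500,280) clears the fingers. I'll grasp it.

```bash
python3 - <<'E'
from h import *
Q=q(Rdown(.1)); g=np.array([.5403,.2772,.089])
bot.move_straight(g,Q,velocity=.12)
bot.gripper_close(40); bot.hold(.2)
print("gap",bot.current_finger_gap(),bot.current_grasp_force(),bot.current_eef_pos(),bot.current_force())
bot.move_straight(g+[0,0,.14],velocity=.15)
print("gap",bot.current_finger_gap(),bot.current_clock())
F=Rface(.1); o=np.array([.6179,-.2083,.085])
bot.move_to(o+F[:,2]*(.079+.05),q(F@FLIP))
bot.move_straight(o+F[:,2]*(.079+.012),velocity=.08)
bot.hold(.2)
print(bot.current_clock(),bot.current_eef_pos()-(o+F[:,2]*(.079+.012)),bot.current_force())
c=bot.get_calibration("wrist");im=bot.camera("wrist")
print("slot ctr",proj(c,o),"tip",proj(c,o+F[:,2]*.012), "ends",proj(c,o+F[:,1]*.03),proj(c,o-F[:,1]*.03))
cv2.imwrite("pics/w2.png",im[:,:,::-1])
u,v=proj(c,o).astype(int);y0=max(0,v-75);x0=u-100
cv2.imwrite("pics/w2c.png",cv2.resize(im[y0:y0+150,x0:x0+200,::-1],None,fx=4,fy=4,interpolation=cv2.INTER_CUBIC));print(x0,y0)
E
```

```text
gap 0.02342489508573097 39.91277039051056 [0.5403 0.2772 0.089 ] [ 0.3677 -0.5436  0.6058]
gap 0.023432287479649785 5.3333
7.9667 [-0.     -0.0002  0.0005] [ 0.3931  0.1046 -0.3237]
slot ctr [318.1754 241.5591] tip [318.2765 246.2453] ends [359.4409 241.5694] [276.9162 241.5488]
218 166
```

View pics/w2c.png

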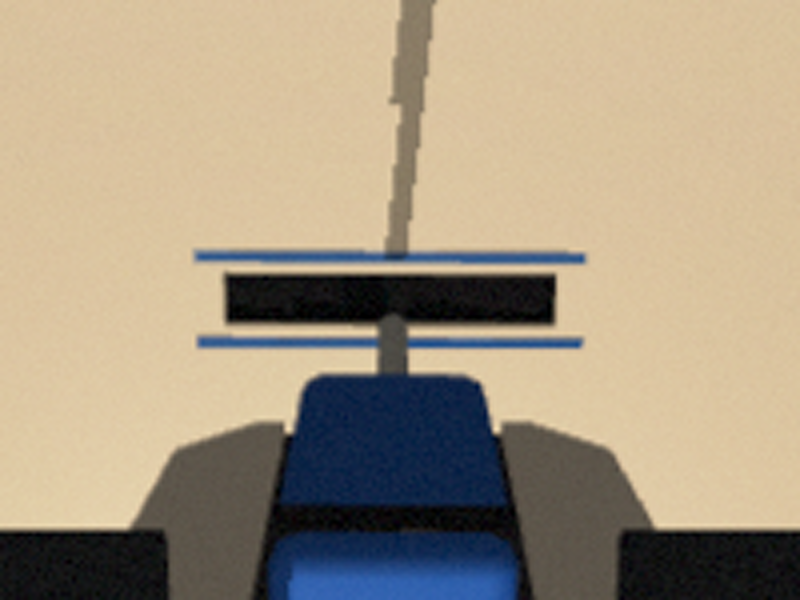

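The crop shows the slot spanning x 226–555 and y 275–325, centred at (390.5,300), with the probe tip at (392,313). Tip and slot agree to under 1 mm, with corrections of −0.7 mm in x and −0.3 mm in y. Next I'll search for the hole.

```bash
cat >>h.py <<'E'
F=Rface(.1); o=np.array([.6179,-.2083,.085])+F@[-.0007,-.0003,0]
P=lambda x,y,z: o+F@np.array([x,y,z+.079])      # tip at face coords
tip=lambda: F.T@(bot.current_eef_pos()-o)-[0,0,.079]
fo=lambda: F.T@bot.current_force()
E
python3 - <<'E'
from h import *
QF=q(F@FLIP)
y=-.023
bot.move_straight(P(0,y,.006),velocity=.08); bot.hold(.1)
f0=fo(); print("free",f0)
hit=bot.move_straight(P(0,y,-.006),velocity=.02,f_stop=4)
print("touch",hit,tip()*1e3,fo()-f0)
z=tip()[2]; found=False
if hit and -.0055<z<-.001:
  while y<.023:
    bot.move_straight(P(0,y,z+.0004),velocity=.05)
    y+=.002
    bot.move_straight(P(0,y,z+.0004),velocity=.05)
    hit=bot.move_straight(P(0,y,z-.0022),velocity=.02,f_stop=4)
    t=tip(); print(f"{y*1e3:.0f}",hit,t*1e3,fo()-f0)
    if not hit or t[2]<z-.0015: found=True;break
print(found,bot.current_clock(),bot.current_finger_gap())
E
```

```text
free [-0.1616  0.617   0.2823]
touch True [  0.1123 -22.9441  -2.089 ] [ 0.7695 -0.1374  5.2633]
-21 True [  0.7938 -20.8682  -2.9911] [-2.3203  2.4036 17.7717]
-19 True [  0.6791 -18.8983  -3.18  ] [-2.4268  2.3835 16.1393]
-17 True [  0.6251 -17.003   -3.2971] [-2.1159  1.6054 15.2526]
-15 True [  0.58   -15.0406  -3.3928] [-2.6268  1.2217 14.4291]
-13 True [  0.5245 -13.0453  -3.4609] [-2.909  0.77  14.123]
-11 True [  0.4517 -11.0147  -3.5708] [-1.9133  1.0421 12.4623]
-9 True [-0.2786 -8.5662 -4.4561] [ 1.172   2.2349 -0.4628]
True 13.975 0.02383044917106344
```

```bash
python3 - <<'E'
from h import *
print(tip()*1e3,fo(),bot.current_finger_gap())
bot.move_straight(P(0,-.0083,-.0042),velocity=.03); print(tip()*1e3,fo())
h=bot.move_straight(P(0,-.0083,-.009),velocity=.02,f_stop=5); print("down",h,tip()*1e3,fo())
if not h:
  # feel side walls for the centre
  e=[]
  for s in (1,-1):
    h=bot.move_straight(P(0,-.0083+s*.005,-.009),velocity=.015,f_stop=4); e.append(tip()[1]); print(s,h,tip()*1e3,fo())
  bot.move_straight(P(0,np.mean(e),-.009),velocity=.03); print(tip()*1e3,fo())
print(bot.current_clock())
c=bot.get_calibration("wrist");im=bot.camera("wrist");cv2.imwrite("pics/w3.png",cv2.resize(im[150:300,218:418,::-1],None,fx=4,fy=4,interpolation=cv2.INTER_CUBIC))
E
```

```text
[-0.2786 -8.5662 -4.4561] [ 1.0104  2.8519 -0.1806] 0.02383044917106344
[-0.2058 -8.1453 -4.3353] [-0.0813  2.7207 -0.6962]
down True [-0.5802 -7.7957 -6.3373] [ 0.5371  0.4714 -1.8442]
14.4333
```

View pics/w3.png

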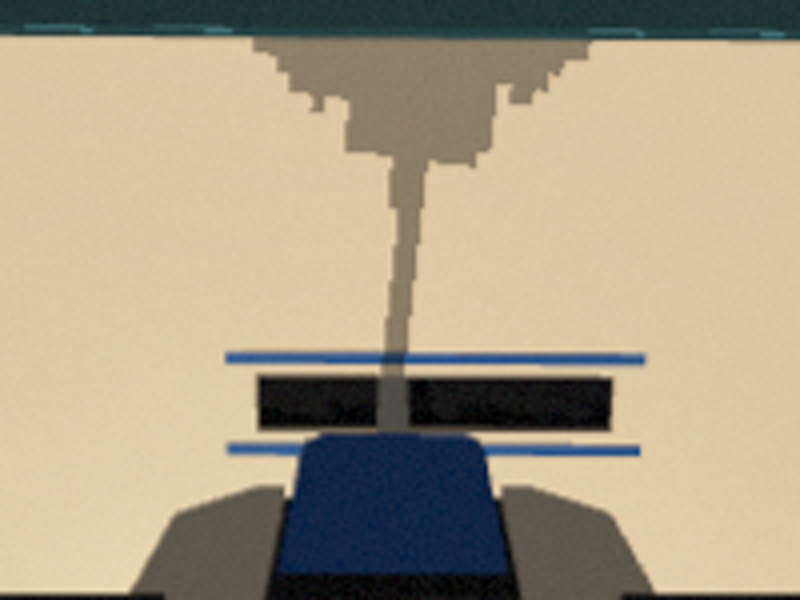

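The picture shows the shaft in the slot at (393,400), upright, with the tip hidden below the floor. The stop was a force transient, so I'll keep going down.

```bash
python3 - <<'E'
from h import *
bot.hold(.15);print(tip()*1e3,fo())
for z in (-.0085,-.0105,-.0125,-.0145,-.0165,-.0185,-.0195,-.0205,-.0215):
    h=bot.move_straight(P(0,-.0081,z),velocity=.02,f_stop=25); bot.hold(.05)
    t=tip();f=fo();print(z*1e3,h,t*1e3,f,bot.current_finger_gap())
    if h or f[2]>20: break
print(bot.current_clock())
E
```

```text
[-0.5395 -7.7281 -6.0902] [ 1.4224  1.0897 -0.9304]
-8.5 False [-0.2422 -7.8793 -8.708 ] [-0.3124  2.343  -2.2871] 0.024044536990848266
-10.5 False [ -0.1656  -7.9145 -10.6985] [ 0.8863  4.7694 -3.6417] 0.023782591906612638
-12.5 False [ -0.1185  -7.9329 -12.5495] [-0.1971  5.7604 -0.8086] 0.024010112748357106
-14.5 False [ -0.0768  -7.9047 -14.5473] [-0.3265  4.5316  0.1479] 0.02392727738721343
-16.5 False [ -0.0745  -7.9125 -16.5298] [0.1969 5.237  0.3316] 0.023685993400452042
-18.5 False [ -0.0705  -7.9216 -18.5247] [-0.7255  4.7857  0.205 ] 0.023967427326154516
-19.5 False [  0.0959  -7.9524 -19.2272] [-2.0225  6.3275  7.7479] 0.023939655377658707
-20.5 False [  0.416   -8.0312 -19.7467] [-3.137   8.7801 18.9807] 0.02424615972961279
-21.5 False [  0.9944  -8.0818 -20.2627] [-4.9447 10.642  28.1853] 0.023833486692593175
17.3583
```

Bottomed out 16 mm beyond the floor contact at 28 N, so the pin is home. I'll retract and check the probe's seat in the grip.

```bash
python3 - <<'E'
from h import *
bot.move_straight(P(0,-.008,-.0195),velocity=.03)
bot.move_straight(P(0,-.008,.012),velocity=.06)
bot.move_straight(P(-.0,0,.06),velocity=.12); bot.hold(.3)
print(tip()*1e3,fo(),bot.current_finger_gap(),bot.current_clock())
im=bot.camera("wrist");a=cv2.resize(im[166:316,218:418,::-1],None,fx=4,fy=4,interpolation=cv2.INTER_CUBIC)
b=cv2.imread("pics/w2c.png")
cv2.imwrite("pics/w4.png",np.hstack([b[:,200:600],a[:,200:600]]))
E
```

```text
[-0.3411  0.1081 59.4101] [-0.6367 -0.4165 -0.0908] 0.02360924954221617 19.1417
```

View pics/w4.png

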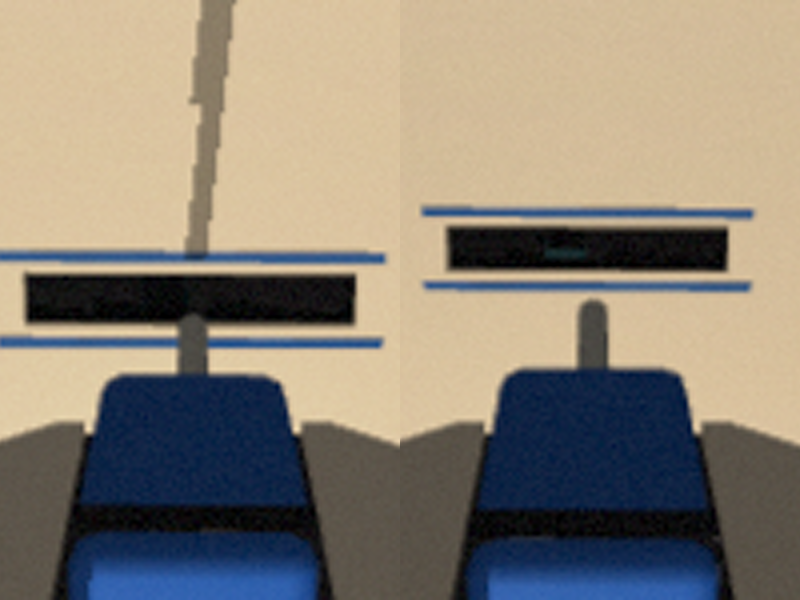

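The side-by-side crops show the tip moved from (192,313) to (593−400=193,299), so the probe has tilted about 1.6° towards tool +x. The open hole now shows at (565,248). I'll correct the tilt and return the probe to the rack.

```bash
python3 - <<'E'
from h import *
Rt=Rdown(.1)@R.from_euler("y",-1.6,degrees=True).as_matrix(); Q=q(Rt)
gp=np.array([.5404,.2769,.100])+0; T=lambda dz: gp+[0,0,dz]+Rt@[0,0,.011]
bot.move_straight(bot.current_eef_pos()+[-.03,0,.08],velocity=.15)
bot.move_to(T(.14),Q); bot.move_straight(T(.07),velocity=.12); bot.hold(.15)
f0=bot.current_force(); print(bot.current_clock(),f0,bot.current_eef_pos()-T(.07))
h=bot.move_straight(T(.004),velocity=.05,f_stop=10); print(h,bot.current_eef_pos()-T(0),bot.current_force()-f0)
if not h:
    bot.hold(.15);h=bot.move_straight(T(-.004),velocity=.02,f_stop=5); print(h,bot.current_eef_pos()-T(0),bot.current_force()-f0)
print(bot.current_clock(),bot.current_finger_gap())
E
```

```text
22.6083 [0.4851 0.1287 0.2207] [0.0004 0.0001 0.001 ]
False [0.0001 0.0001 0.0044] [-0.2724  0.3766  0.2085]
True [ 0.0002  0.0001 -0.0011] [-1.4389  0.6035  3.4903]
24.5667 0.024145294293505863
```

Contact came at the expected height with the shaft in its hole. I'll release, back off and look.

```bash
python3 - <<'E'
from h import *
bot.open(); bot.hold(.2)
p=bot.current_eef_pos()
bot.move_straight(p+[0,0,.13],velocity=.15); bot.hold(.3)
print(bot.current_clock(),bot.current_finger_gap(),bot.current_force())
w=bot.camera("wrist")[:,:,::-1]; s=bot.camera("scene")[:,:,::-1]
a=cv2.resize(w[20:320,200:440],None,fx=1.6,fy=1.6); b=cv2.resize(s[210:330,370:500],None,fx=3,fy=3,interpolation=cv2.INTER_CUBIC)
o=np.zeros((480,790,3),np.uint8); o[:480,:384]=a; o[:360,390:780]=b; cv2.imwrite("pics/end.png",o)
E
```

```text
27.2667 0.09302584895555856 [0.462  0.1617 0.0829]
```

View pics/end.png

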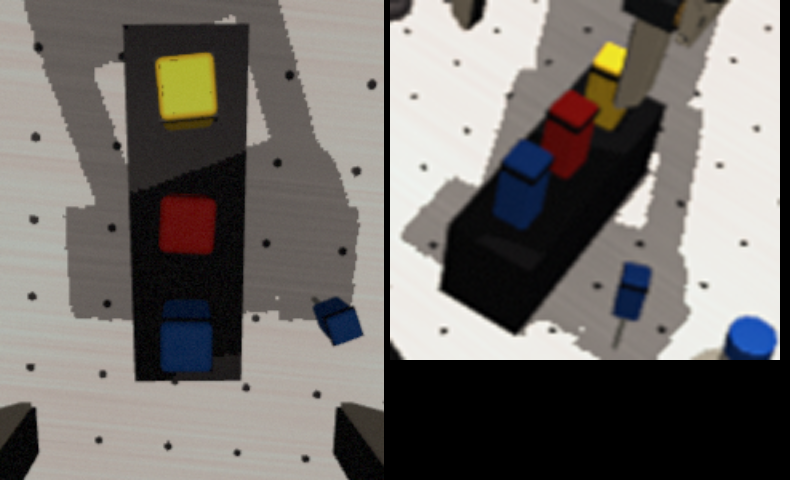

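The picture shows the blue probe standing upright in its own hole at (186,337). The red and yellow drivers and the miniature are undisturbed.

```bash
python3 -c "
from plant import bot
print(bot.hand_in(),bot.current_clock())"
```

```text
the job is handed in; nothing more can be done
the job is handed in; nothing more can be done
```

I handed the job in at about 27 s: the hole was found by feel and the pin pushed to a hard stop 16 mm below the slot floor (28 N, so taken as fully home, not seen directly), the probe is back upright in its own rack hole, and nothing else looked moved in the last pictures, which covered the rack area only.

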